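Return a phone through the sprung flap of the prop store's returns tote

TASK

A keypad phone has been left lying on the sill of the returns tote. Without picking it up, push the self-closing flap open with one finger before the phone gets to it, and keep it open with that finger while the other finger slides the phone off the sill and in; then take your hand away and let the flap close by itself. Do not pinch or lift the phone, and leave the things standing around the tote where they are.

Things in the scene. Friction and masses are not known exactly. Their poses are not given: they have to be found in the camera images.
- tote: Returns tote, fixed: clear tote, white lid, 310 (x) by 260 (y) by 171 mm high. Origin: centre of its underside, z up; +x is the way in. Lid, front to back: level sill, top z = 130 mm, x = -155 to -40 mm (5 mm lips along both sides only); sloping flap to x = 70 mm; flat hood to x = 155 mm. Nothing covers the flap from above. Inside empty: x within 141, y within 116 mm, soft floor at z = 12 mm.
- flap (a joint): Flap's opening angle, rad: 0 closed, grows as its lower edge goes down and in, stop at 1.15. Bare steel plate 174 mm wide, 116 mm long, 3 mm thick, in an opening 180 mm wide. A spring shuts it once let go (about 0.13 N m to start, plus 0.10 N m per rad). Shut, it bears the phone's weight. It opens to a fingertip pressed on it or moved along tote +x just above sill height, more the nearer the hinge.
- flap_hinge (a point): Middle of the flap's hinge line, along the tote's y at its upper rear edge: tote x = 70 mm, z = 166 mm. Shut, the flap slopes from the sill's edge up to here at 18 degrees.
- flap_lip (a point): Middle of the flap's lower (free) edge, top face; closed it meets the sill's inner edge. Moves with the flap.
- sill_edge (a point): Middle of the sill's inner edge, on its top face (tote x = -40 mm, y = 0, z = 130 mm); axes as the tote's. The phone tips and drops in as it is pushed past; push until the pushing finger is at this edge to be sure.
- phone_center (a point): Centre of the loose keypad phone: black plastic slab 46 mm (its x) by 112 mm (its y) by 14 mm thick, about 110 g, lying face up on the sill, its long side along the sill's inner edge within 10 degrees and about 10 to 40 mm before it; centre 7 mm above the sill. An open two-finger gripper can straddle its 46 mm.
- tape_roll: Bystander: white tape roll lying flat, 100 mm across, 48 mm high, on the bench beside the tote. Origin at the centre of its underside.
- power_supply: Bystander: black power supply brick 105 x 48 x 32 mm on the bench beside the tote. Origin at the centre of its underside.
- lens_pot: Bystander: round grey pot with a black lid, 64 mm across, 86 mm high, on the bench beside the tote. Origin at the centre of its underside.

How it is judged (in metres and radians):
On the way, in this order (a step that is already met when the one before it is completed fails the run):
1. a finger has pushed the flap at least 0.12 rad open while the phone still lies on the sill, clear of the flap (value of joint flap above 0.12 rad and contact force between the fingers and flap above 0.3 N and z of phone_center in the frame of tote above 0.131 m and x of phone_center in the frame of tote below -0.042 m and contact force between phone and flap below 0.05 N), for 0.1 s.
2. the phone has gone in (its centre 25 mm or more below the sill) while a finger holds the flap at least 0.25 rad open (z of phone_center in the frame of tote below 0.105 m and x of phone_center in the frame of tote above -0.06 m and value of joint flap above 0.25 rad and contact force between the fingers and flap above 0.3 N), for 0.1 s.
At the end, for the whole second after the job is handed in: The phone lies at rest inside the tote, its centre less than 80 mm above the bench; the flap is shut again (under 0.05 rad); tape roll, power supply and pot are within 20 mm of where they were (z of phone_center in the frame of tote between 0 and 0.08 m and x of phone_center in the frame of tote between -0.141 and 0.141 m and y of phone_center in the frame of tote between -0.116 and 0.116 m and value of joint flap below 0.05 rad and linear speed of phone below 0.03 m/s and distance of each of tape_roll, power_supply, lens_pot from where it was at the start of the episode below 0.02 m); the robot touches nothing.
It fails at once if the phone was lifted: its centre rose more than 15 mm above where it lay on the sill (z of phone_center in the frame of tote above 0.152 m).
It fails at once if the phone was pinched or pressed hard (more than 18 N from the fingers) (contact force between the fingers and phone above 18 N).
It fails at once if the phone was shoved against the flap before the flap was open (0.12 rad) (contact force between phone and flap above 0.5 N and value of joint flap below 0.12 rad and z of phone_center in the frame of tote above 0.125 m).
It fails at once if a bystander was knocked over or pushed away (distance of any of tape_roll, power_supply, lens_pot from where it was at the start of the episode above 0.03 m).
It also fails if it takes over 32 s, if anything falls off the work surface, if the arm or the gripper's body presses on something with over 40 N, if the wrist force passes 120 N, or if a joint passes its speed limit or range.

ROBOT

A 6-joint arm with a two-finger parallel gripper is mounted at the origin on the work surface. World frame = base frame: x ahead of the robot, y to its left, z up, the work surface at z = 0. Lengths are in mm, angles in degrees, forces in N, time in s.
With the tool pointing down it reaches from about 300 to 850 mm from the base axis. Payload 4.2 kg.
Tool frame: the origin (TCP) lies at the very end of the fingers, on their centre line; the grasp point (between the pads) lies 19 mm behind it; x points along the fingers, y is the direction in which the jaws open and shut, and the axes are right-handed (so a half turn about x gives the same grasp; the last joint's range is limited). The gripper opens to 91 mm and grips with 3 to 60 N. Pads are 32 mm wide; open, the fingers measure 118 mm over their backs; the gripper's body (76 mm by 178 mm) begins 60 mm behind the grasp point.
Start: joints at [-70.015, 18.312, 89.639, -0, 72.044, -1.146], TCP at [207.29, -536.353, 213.976] pointing down, gripper open.
Joint ranges: [-177.97, 177.97], [-48.28, 115.42], [12.27, 149.76], [-77.06, 257.06], [2.81, 150.46], [-146.56, 146.56]. Speed limits (degrees/s): [147.25, 147.25, 180, 180, 180, 180].

INTERFACE

Orientations are given as [roll, pitch, yaw] about the fixed x, y, z axes, in that order (R = Rz(yaw) Ry(pitch) Rx(roll)).
In Python, from workcell import sensors, grab_frame, job_done, finder gives the robot as it stands.
- The arm moves only by the tool play_rows, never from a script. Its argument "motion" is a list of rows, each a list of 5 numbers: the shift along the world's x, y, z in m, then the turn about the world's z in rad, then the opening, from 0 (shut) to 1 (fully open). In form: [[tx, ty, tz, roll, fingers], ...]. A call has exactly 8 rows; each row is the pose to reach, as a shift and turn from the pose commanded when the call began; what a row does not reach only later rows make up. A row lasts 1/12 s, in which the tool goes at most 41.7 mm and 7.16 degrees, less where a joint would pass 70% of its speed; a pose out of reach is approached as far as the arm can. A call with a gripper value outside its range is refused whole. The fingers move at their own pace and stop on an object; "squeeze" is the grip in N (left out, the last holds). Time passes only in rows, so rows that repeat a pose let the fingers close, or fill a call up. It gives the time, the measured TCP pose, the force and the opening at its end, in the units of the state.
- sensors.state(): the state, without advancing time (a new reading comes with each control period).
- grab_frame(name): name is "side" or "top"; returns a dict with "img" (400x640x3 uint8, blue, green, red), "fx", "fy", "cx", "cy" (pixels), "rvec" (rotation vector, rad) and "tvec" (3), from world to camera coordinates, as OpenCV has them. Camera axes: x right, y down, z forward; pixel columns grow to the right and rows downward; lengths in mm; the calibration is good to about 2 mm. A picture is of the moment at which its call begins. There is no depth.
- job_done(): hands the job in, once; it reports no verdict.
Trained networks look in a picture, given as the dict that the camera call returned (one of the last four; its "shot" number tells which), for a name from the list of things; names that differ only in an ending like _2 or _b are one class to them, and where a whole thing is asked for, a point or a joint stands for the part that bears it (a point fixed in the world has none). Each returns a list of dicts, best first, with "conf" (0 to 1); they miss things now and then, are a little off and sometimes report something else, mostly with a low value. They report only what shows in the picture. A call takes as long as a camera call.
- finder.spot_in(picture, label): "point" ([column, row] in pixels, amid what is visible of it).
- finder.spot_point(picture, label): "point" ([column, row] in pixels: a listed point, or the origin of a listed thing).
The state is a dict: "time_s": time; "qpos": joint angles; "qvel": joint speeds; "effort": joint torques, N m; "ee_pos": TCP position; "ee_rot": TCP orientation; "force": force on the tool from outside, world axes, zero at the start; "torque": the same for the moment, N m; "gripper_width": finger opening in mm.
Only numpy, scipy, OpenCV 4.12 (cv2) and the standard library are available. Lean on these libraries where they do the work, as an engineer would, in place of code of your own. Each camera call takes 0.05 s, during which the arm holds its last target.

## Working session

There is one attempt and no reset: what is moved stays moved. The work goes in short steps, Python scripts to look and compute and a tool call to move; the robot and the scene stay as the last step left them, time stands still between calls to the robot, and variables do not carry over. Pictures are saved under pics/ and viewed, and the job is handed in when it is done.

Besides the shell and the picture viewer there is one more tool, called after ">>>" by a JSON object that holds its "op" and its "data", one argument or row to a line. play_rows: Moves the arm, as the interface text tells. Its arguments: {"type":"object","properties":{"motion":{"type":"array","items":{"type":"array","items":{"type":"number"}}},"squeeze":{"type":"number"}},"required":["motion"]}

```bash
mkdir -p pics; cat > h.py <<'E'
import numpy as np, cv2
from workcell import sensors, grab_frame, job_done, finder
def proj(f,P):
    K=np.array([[f['fx'],0,f['cx']],[0,f['fy'],f['cy']],[0,0,1.]])
    return cv2.projectPoints(np.array(P,float).reshape(-1,1,3),np.array(f['rvec'],float),np.array(f['tvec'],float),K,None)[0].reshape(-1,2)
def ray(f,p):
    R=cv2.Rodrigues(np.array(f['rvec'],float))[0];t=np.array(f['tvec'],float).ravel()
    d=R.T@np.array([(p[0]-f['cx'])/f['fx'],(p[1]-f['cy'])/f['fy'],1]);return -R.T@t,d
def atz(f,p,z):
    o,d=ray(f,p);return o+d*(z-o[2])/d[2]
def tri(f1,p1,f2,p2):
    o1,d1=ray(f1,p1);o2,d2=ray(f2,p2)
    s=np.linalg.lstsq(np.c_[d1,-d2],o2-o1,rcond=None)[0];a=o1+d1*s[0];b=o2+d2*s[1]
    return (a+b)/2,np.linalg.norm(a-b)
E
python3 - <<'E'
from h import *
a=grab_frame('side');b=grab_frame('top')
cv2.imwrite('pics/s0.png',a['img']);cv2.imwrite('pics/t0.png',b['img'])
np.set_printoptions(precision=1,suppress=True)
print(ray(a,(320,200)),ray(b,(320,200)),sensors.state())
for n,z in [('tote',0),('flap_hinge',166),('flap_lip',130),('sill_edge',130),('phone_center',137),('tape_roll',0),('power_supply',0),('lens_pot',0)]:
    q=[finder.spot_point(f,n)[:2] for f in (a,b)]
    for nm,f,l in zip('st',(a,b),q): print(n,nm,[(np.array(d['point']),round(d['conf'],2),atz(f,d['point'],z)) for d in l])
    if q[0] and q[1]: print('  tri',tri(a,q[0][0]['point'],b,q[1][0]['point']))
E
```

```text
(array([263.7, 385.4, 646.8]), array([ 0.5, -0.5, -0.7])) (array([489.2,  49.2, 870.2]), array([ 0.2, -0. , -1. ])) {'time_s': 0.1, 'qpos': array([-70. ,  18.3,  89.7,  -0. ,  72. ,  -1.1]), 'qvel': array([ 0.1, -0.1, -0.3,  0. , -0.1, -0. ]), 'effort': array([ -0. , -41.3, -23.3,   0.1,   0. ,  -0. ]), 'ee_pos': array([ 207.1, -535.9,  213.2]), 'ee_rot': array([-89.7,  89.9, 111.4]), 'force': array([-0.5, -0.3,  0.3]), 'torque': array([-0., -0., -0.]), 'gripper_width': 91.55258989670082}
tote s [(array([313. , 252.7]), 0.77, array([598.1,  87.5,   0. ])), (array([317.6, 230.4]), 0.19, array([636.2,  39.5,   0. ]))]
tote t [(array([293.7, 223.7]), 0.86, array([588.5,  87.5,   0. ])), (array([208.9, 167.2]), 0.26, array([731.3, 290.9,   0. ]))]
  tri (array([590.4,  89.5,   8.9]), np.float64(7.413487558505949))
flap_hinge s [(array([298.7, 174.1]), 0.57, array([666.4,  62.7, 166. ]))]
flap_hinge t [(array([301.7, 178.2]), 0.84, array([658.8,  63.1, 166. ]))]
  tri (array([659.7,  64.8, 171.2]), np.float64(5.431030424353072))
flap_lip s [(array([323.9, 231. ]), 0.89, array([552.8, 101.
[... 664 characters left out ...]
2, 108.3, 134.7]), np.float64(1.400095824018167))
tape_roll s [(array([199.1, 268.9]), 0.57, array([725.1, 287.9,   0. ]))]
tape_roll t [(array([213.4, 169.7]), 0.86, array([724.8, 279.9,   0. ]))]
  tri (array([729.4, 284.6,  -9.7]), np.float64(5.628707733949112))
power_supply s []
power_supply t [(array([211.3, 166.5]), 0.72, array([732.9, 285.1,   0. ])), (array([374.2, 248. ]), 0.59, array([ 526.5, -100.6,    0. ]))]
lens_pot s [(array([225.9, 333.1]), 0.71, array([573.1, 321.4,   0. ]))]
lens_pot t [(array([191.3, 233.2]), 0.75, array([571.9, 328.5,   0. ])), (array([291.1, 223.5]), 0.47, array([589.1,  93.7,   0. ]))]
  tri (array([569.5, 323.6,  10.9]), np.float64(3.8095176170821077))
```

View pics/s0.png

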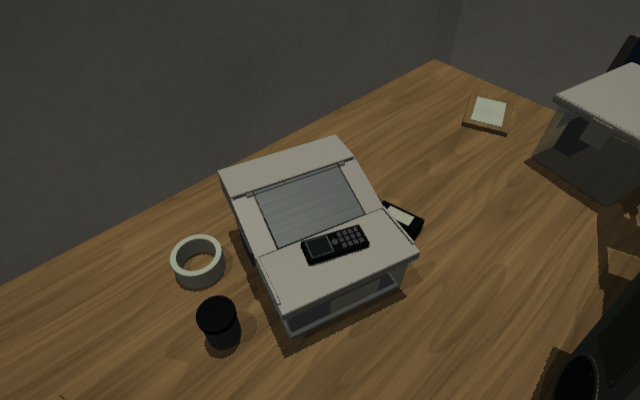

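View pics/t0.png

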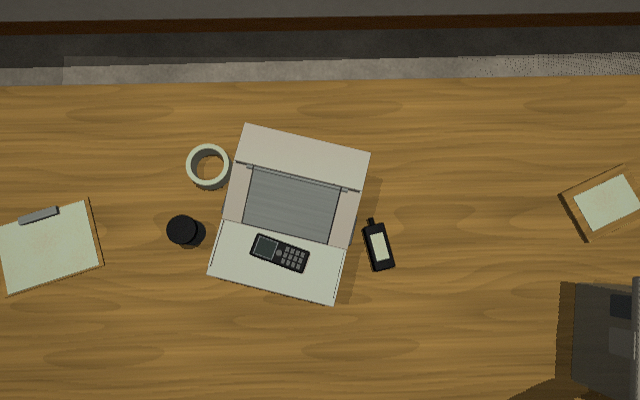

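The top view shows the tote at about (290,215) with the phone at (280,252), long side along the sill. The tape roll (208,167) and pot (185,230) are on the left, the supply (378,245) on the right. I'll zoom in to get corners.

```bash
python3 - <<'E'
import cv2
b=cv2.imread('pics/t0.png');a=cv2.imread('pics/s0.png')
cv2.imwrite('pics/t0z.png',cv2.resize(b[115:315,195:395],(800,800),interpolation=cv2.INTER_CUBIC)[:, :][200:800])
cv2.imwrite('pics/s0z.png',cv2.resize(a[130:345,210:425],None,fx=2.79,fy=2.79,interpolation=cv2.INTER_CUBIC))
E
```

```text
(no output)
```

View pics/t0z.png

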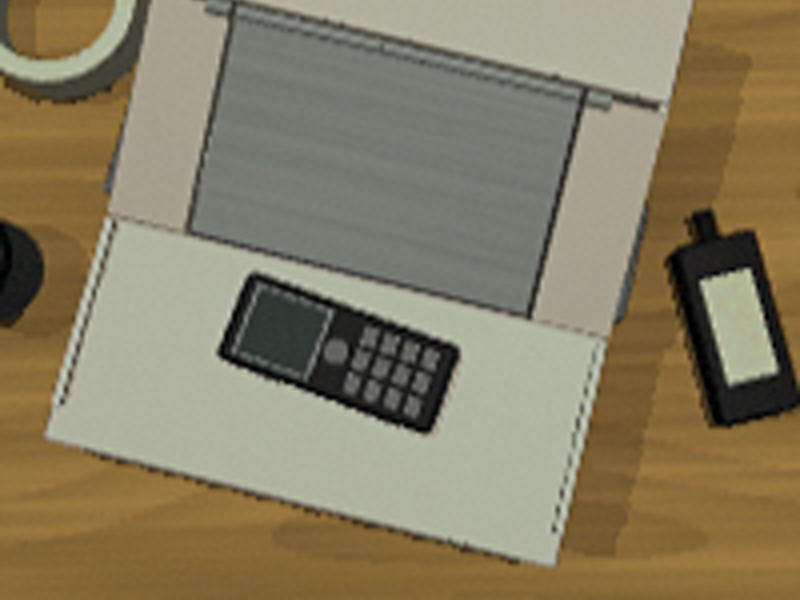

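View pics/s0z.png

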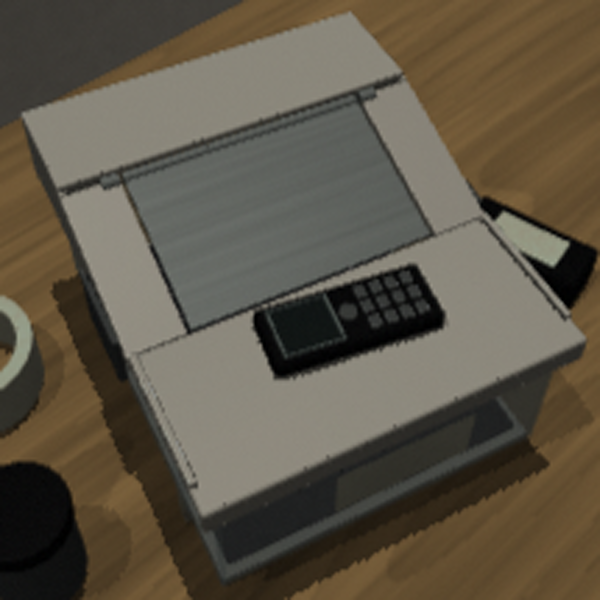

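```bash
cat > fit.py <<'E'
from h import *
from scipy.optimize import least_squares
np.set_printoptions(precision=1,suppress=True)
a=grab_frame('side');b=grab_frame('top')
T=np.array([[-155,130],[-155,-130],[-40,130],[-40,-130],[-40,87],[-40,-87]],float)
pt=np.array([[46,437],[556,565],[108,215],[605,337],[188,232],[530,316]])/4.+[195,165]-.4
ps=np.array([[207,515],[585,348],[133,353],[485,218],[190,328],[432,235]])/2.79+[210,130]-.3
def W(v,L,z):
    c,s=np.cos(v[2]),np.sin(v[2]);return np.c_[L@np.array([[c,s],[-s,c]])+v[:2],np.full(len(L),z)]
for use in ('t','s','ts'):
    def r(v):
        o=[]
        if 't' in use:o.append(proj(b,W(v,T,130))-pt)
        if 's' in use:o.append(proj(a,W(v,T,130))-ps)
        return np.concatenate(o).ravel()
    f=least_squares(r,[595,90,-.25],x_scale=[10,10,.1]);print(use,f.x[:2],np.degrees(f.x[2]),f.fun.reshape(-1,2))
v=f.x
L=np.array([[23,56],[23,-56],[-23,-56],[-23,56]],float)
pp=np.array([[250,273],[458,350],[432,433],[220,352]])/4.+[195,165]-.4
g=least_squares(lambda u:(proj(b,W(u,L,144))-pp).ravel(),[518,108,-.3],x_scale=[10,10,.1])
print(g.x[:2],np.degrees(g.x[2]),g.fun)
R=np.array([[np.cos(v[2]),np.sin(v[2])],[-np.sin(v[2]),np.cos(v[2])]])
print('phone in tote',R@(g.x[:2]-v[:2]),np.degrees(g.x[2]-v[2]))
E
python3 fit.py
```

```text
t [593.9  91.2] -15.147062952510685 [[-0.9  0.3]
 [ 0.3  0.5]
 [-0.1 -0.6]
 [ 1.2 -0.3]
 [ 0.5  0.2]
 [-1.  -0.2]]
s [592.2  89.6] -16.035117906294637 [[-2.5  0.4]
 [ 2.3 -2.7]
 [-2.2  0.8]
 [ 1.1 -1. ]
 [ 1.1  0.6]
 [ 0.8  0.4]]
ts [593.   90.3] -15.593884371583531 [[-0.9  0.1]
 [ 0.1  1.3]
 [ 0.3 -0.7]
 [ 1.4  0.5]
 [ 0.9  0.3]
 [-0.8  0.5]
 [-2.2  0.6]
 [ 1.9 -3.5]
 [-2.4  1.1]
 [ 0.4 -1.5]
 [ 0.8  0.8]
 [ 0.2  0.1]]
[516.3 109.7] -21.564640967826673 [ 0.  -1.3  1.4 -0.8 -0.3  0.9 -1.2  1.1]
phone in tote [-79.1  -1.9] -5.970756596243142
```

```bash
cat >> h.py <<'E'
TX,TY,TH=593.5,91.,np.radians(-15.3)
def t2w(x,y): c,s=np.cos(TH),np.sin(TH);return np.array([TX+c*x-s*y,TY+s*x+c*y])
def w2t(p): c,s=np.cos(TH),np.sin(TH);d=np.array(p[:2])-[TX,TY];return np.array([c*d[0]+s*d[1],-s*d[0]+c*d[1]])
def rep():
    from scipy.spatial.transform import Rotation as Ro
    s=sensors.state();R=Ro.from_euler('xyz',s['ee_rot'],degrees=True).as_matrix()
    jaw=np.degrees(np.arctan2(R[1,1],R[0,1]))
    w=s['gripper_width'];t=w2t(s['ee_pos'])
    print('t',round(s['time_s'],2),'tcp',s['ee_pos'],'tote',t,'jaw yaw err to tote',(jaw-np.degrees(TH)+90)%180-90,'w',round(w,1),'F',s['force'],'rear in',t[0]-w/2,'front out',t[0]+w/2+13.5)
E
python3 - <<'E'
from h import *
np.set_printoptions(precision=1,suppress=True)
rep();p=t2w(-64.5,-2);print(p,p-sensors.state()['ee_pos'][:2])
for d in (10,20,60,70):print(d,t2w(d,0)-t2w(0,0))
E
```

```text
t 1.0 tcp [ 207.3 -536.4  214. ] tote [-207. -707.] jaw yaw err to tote -53.568620523166054 w 91.1 F [-0.2 -0.7  0.1] rear in -252.55643530897873 front out -147.9120470708092
[530.8 106.1] [323.5 642.4]
10 [ 9.6 -2.6]
20 [19.3 -5.3]
60 [ 57.9 -15.8]
70 [ 67.5 -18.5]
```

>>> {"op": "play_rows", "data": {
  "motion": [
    [0.018,0.036,0.002,0.1,1],
    [0.036,0.071,0.004,0.2,1],
    [0.054,0.107,0.006,0.3,1],
    [0.072,0.143,0.006,0.4,1],
    [0.09,0.178,0.006,0.5,1],
    [0.108,0.214,0.006,0.6,1],
    [0.126,0.25,0.006,0.7,1],
    [0.144,0.286,0.006,0.8,1]
  ]
}}

```text
time_s: 1.67
ee_pos: [351.7, -248.6, 220.2]
ee_rot: [83.4, 89.9, -29.4]
force: [0.2, 0.3, 0.7]
gripper_width: 90.8
```

>>> {"op": "play_rows", "data": {
  "motion": [
    [0.018,0.036,0,0.05,1],
    [0.036,0.071,0,0.135,1],
    [0.054,0.107,0,0.135,1],
    [0.072,0.143,0,0.135,1],
    [0.09,0.178,0,0.135,1],
    [0.108,0.214,0,0.135,1],
    [0.126,0.25,0,0.135,1],
    [0.144,0.286,0,0.135,1]
  ]
}}

```text
time_s: 2.33
ee_pos: [495.8, 37.7, 220.2]
ee_rot: [90.8, 90.0, -14.5]
force: [0.3, -0.6, 0.2]
gripper_width: 91.3
```

```bash
python3 - <<'E'
from h import *
np.set_printoptions(precision=1,suppress=True)
rep();p=t2w(-64.5,-2);print(p,p-sensors.state()['ee_pos'][:2])
E
```

```text
t 2.33 tcp [495.8  37.7 220.2] tote [-80.2 -77.2] jaw yaw err to tote 0.029534942550995424 w 91.3 F [ 0.3 -0.6  0.2] rear in -125.81680026355696 front out -21.030489554732675
[530.8 106.1] [35.  68.4]
```

>>> {"op": "play_rows", "data": {
  "motion": [
    [0.015,0.03,0,0,1],
    [0.03,0.058,0,0,1],
    [0.035,0.068,0,0,1],
    [0.035,0.068,-0.015,0,1],
    [0.035,0.068,-0.035,0,1],
    [0.035,0.068,-0.055,0,1],
    [0.035,0.068,-0.055,0,1],
    [0.035,0.068,-0.055,0,1]
  ]
}}

```text
time_s: 3.0
ee_pos: [529.6, 103.1, 164.5]
ee_rot: [-58.1, 89.9, -163.5]
force: [0.9, -0.8, 0.1]
gripper_width: 91.3
```

```bash
python3 - <<'E'
from h import *
np.set_printoptions(precision=1,suppress=True)
rep()
a=grab_frame('side')
im=a['img'].copy()
# expected sill edge line & flap, fingertips
for P in ([*t2w(-40,87),130],[*t2w(-40,-87),130],[*t2w(-110,-18),165],[*t2w(-110,14),165],[*t2w(-19,14),165],[*t2w(-19,-18),165]):
    q=proj(a,P)[0];cv2.circle(im,tuple(int(round(x)) for x in q),1,(0,0,255),-1)
cv2.imwrite('pics/s1.png',cv2.resize(im[130:345,210:425],None,fx=2.79,fy=2.79,interpolation=cv2.INTER_CUBIC))
E
```

```text
t 3.0 tcp [529.6 103.1 164.5] tote [-64.9  -5.2] jaw yaw err to tote -0.017736232402782548 w 91.3 F [ 0.9 -0.8  0.1] rear in -110.52268003835623 front out -5.6775986033144505
```

View pics/s1.png

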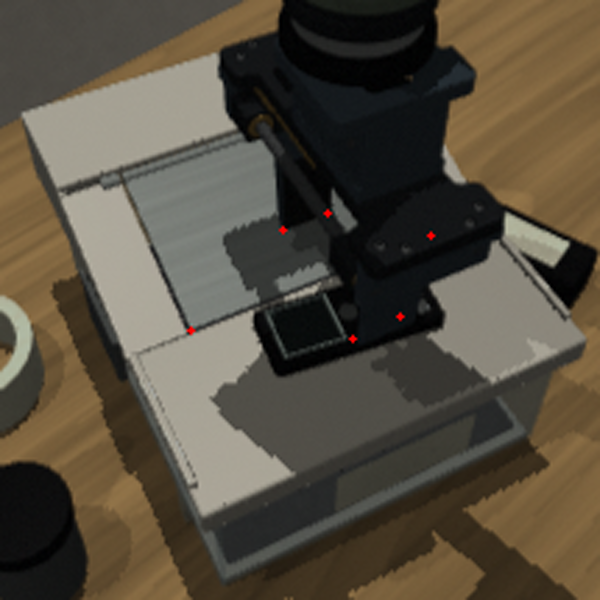

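```bash
python3 - <<'E'
from h import *
np.set_printoptions(precision=1,suppress=True)
rep()
a=grab_frame('side')
im=a['img']
x0,y0,k=295,190,8
z=cv2.resize(im[y0:y0+75,x0:x0+90],None,fx=k,fy=k,interpolation=cv2.INTER_CUBIC)
z=cv2.convertScaleAbs(z,alpha=1.8,beta=20)
zt=sensors.state()['ee_pos'][2]; t=w2t(sensors.state()['ee_pos'])
for X,c in ((-45.6,(0,0,255)),(-59.1,(0,255,0)),(45.6,(255,0,255)),(59.1,(255,255,0))):
  for Y in (-16,16):
    q=(proj(a,[*t2w(t[0]+X,t[1]+Y),zt])[0]-[x0,y0]+.5)*k
    cv2.circle(z,tuple(int(round(v)) for v in q),3,c,-1)
cv2.imwrite('pics/s2.png',z)
E
```

```text
t 3.05 tcp [530.5 103.3 165.6] tote [-64.   -4.8] jaw yaw err to tote -0.02437786435652356 w 91.2 F [1.  0.4 0.6] rear in -109.56833139116976 front out -4.865498801746014
```

View pics/s2.png

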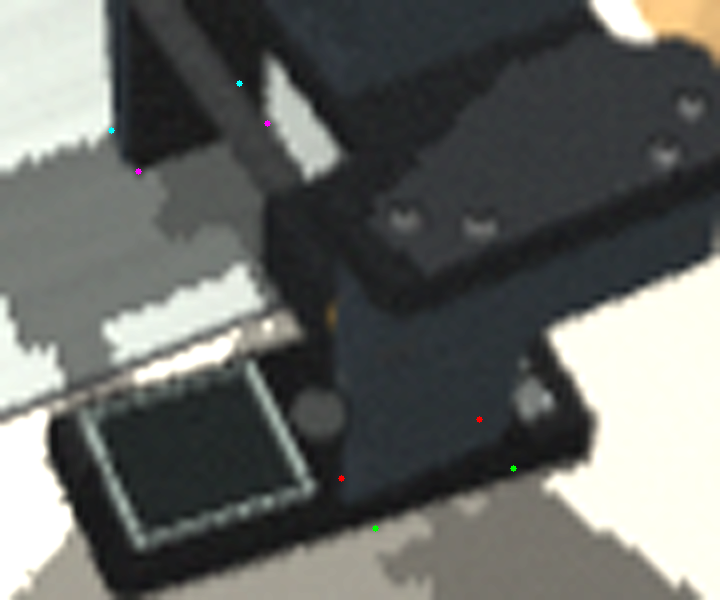

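>>> {"op": "play_rows", "data": {
  "motion": [
    [-0.003,0.002,0,0,1],
    [-0.003,0.002,-0.006,0,1],
    [-0.003,0.002,-0.012,0,1],
    [-0.003,0.002,-0.018,0,1],
    [-0.003,0.002,-0.023,0,1],
    [-0.003,0.002,-0.027,0,1],
    [-0.003,0.002,-0.03,0,1],
    [-0.003,0.002,-0.032,0,1]
  ]
}}

```text
time_s: 3.77
ee_pos: [527.7, 105.6, 132.7]
ee_rot: [92.8, 90.0, -12.5]
force: [1.1, -0.1, 1.9]
gripper_width: 91.6
```

```bash
cat > look.py <<'E'
import sys
from h import *
np.set_printoptions(precision=1,suppress=True)
rep()
a=grab_frame('side');b=grab_frame('top');rep()
z=cv2.resize(a['img'][150:300,240:400],None,fx=4,fy=4,interpolation=cv2.INTER_CUBIC)[:, :]
z=cv2.convertScaleAbs(z,alpha=1.5,beta=15)
cv2.imwrite('pics/%s.png'%sys.argv[1],z[:600])
cv2.imwrite('pics/%st.png'%sys.argv[1],cv2.resize(b['img'][150:300,200:390],None,fx=4,fy=4,interpolation=cv2.INTER_CUBIC))
E
python3 look.py a1
```

```text
t 3.77 tcp [527.7 105.6 132.7] tote [-67.3  -3.3] jaw yaw err to tote 0.004996998244010342 w 91.6 F [ 1.1 -0.1  1.9] rear in -113.10843589070763 front out -8.055962775751716
t 3.87 tcp [527.4 105.6 132.9] tote [-67.6  -3.3] jaw yaw err to tote -0.0007864882989991884 w 91.4 F [-0.6 -0.1  1.2] rear in -113.27516357510069 front out -8.380284700772386
```

View pics/a1.png

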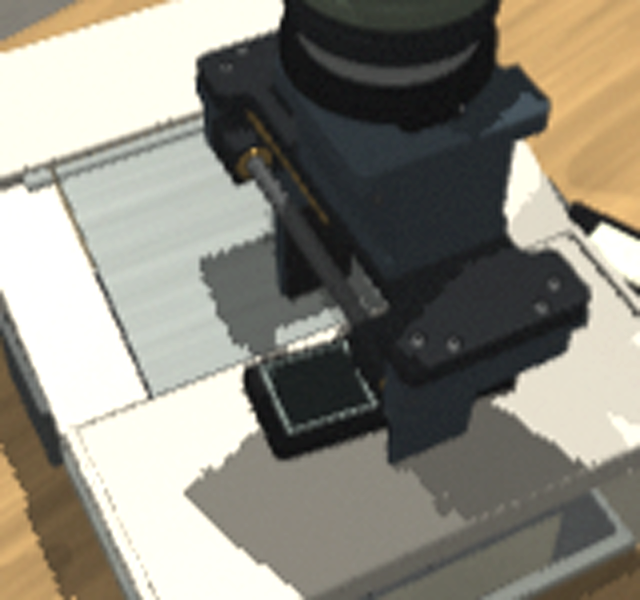

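View pics/a1t.png

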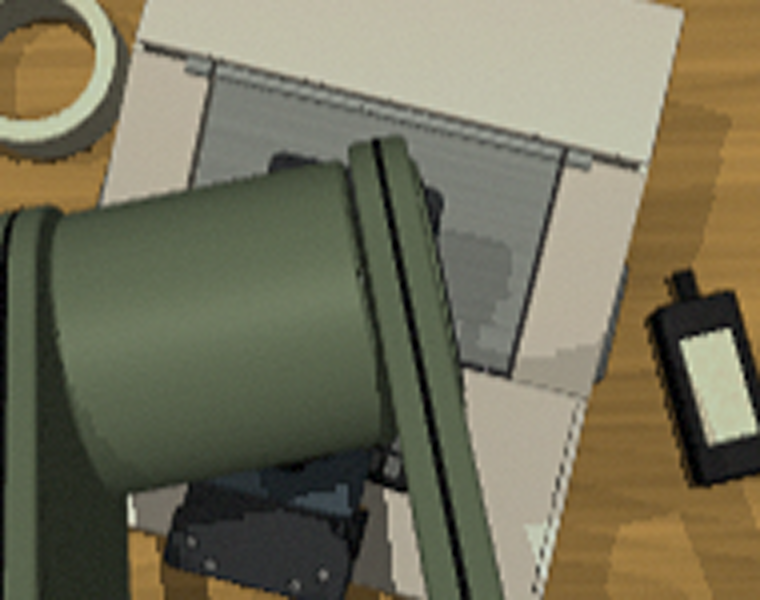

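>>> {"op": "play_rows", "data": {
  "motion": [
    [0.003,-0.001,0,0,1],
    [0.007,-0.002,0,0,1],
    [0.01,-0.003,0,0,1],
    [0.013,-0.004,0,0,1],
    [0.016,-0.004,0,0,1],
    [0.018,-0.005,0,0,1],
    [0.018,-0.005,0,0,1],
    [0.018,-0.005,0,0,1]
  ]
}}

```text
time_s: 4.53
ee_pos: [545.7, 100.6, 133.0]
ee_rot: [97.5, 90.0, -7.8]
force: [-2.8, 1.0, 0.7]
gripper_width: 91.5
```

```bash
python3 look.py a2
```

```text
t 4.53 tcp [545.7 100.6 133. ] tote [-48.7  -3.4] jaw yaw err to tote -0.0005146571423892965 w 91.5 F [-2.8  1.   0.7] rear in -94.42692173788942 front out 10.607954790935842
t 4.63 tcp [545.6 100.6 133.1] tote [-48.8  -3.4] jaw yaw err to tote 0.003358727369885628 w 91.3 F [-1.  -0.5  0.5] rear in -94.39140057671749 front out 10.385603873121553
```

View pics/a2.png

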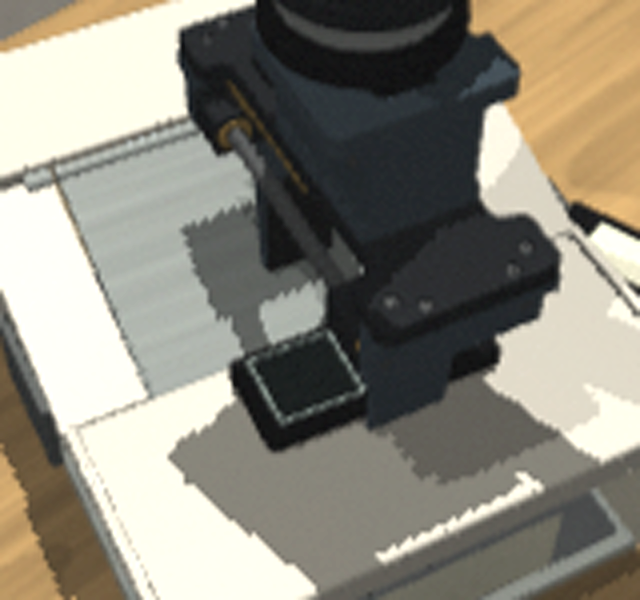

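>>> {"op": "play_rows", "data": {
  "motion": [
    [0.003,-0.001,0,0,1],
    [0.006,-0.002,0,0,1],
    [0.009,-0.002,0,0,1],
    [0.012,-0.003,0,0,1],
    [0.014,-0.004,0,0,1],
    [0.014,-0.004,0,0,1],
    [0.014,-0.004,0,0,1],
    [0.014,-0.004,0,0,1]
  ]
}}

```text
time_s: 5.3
ee_pos: [559.7, 96.6, 133.1]
ee_rot: [103.8, 89.9, -1.5]
force: [-2.5, 0.9, 0.9]
gripper_width: 91.5
```

```bash
python3 look.py a3
```

```text
t 5.3 tcp [559.7  96.6 133.1] tote [-34.1  -3.5] jaw yaw err to tote 0.005858675678297232 w 91.5 F [-2.5  0.9  0.9] rear in -79.81939298469557 front out 25.140448600955906
t 5.4 tcp [559.6  96.7 133.1] tote [-34.2  -3.5] jaw yaw err to tote 0.009276777471143305 w 91.0 F [-2.7  1.   1.7] rear in -79.68271558408105 front out 24.83449799369219
```

View pics/a3.png

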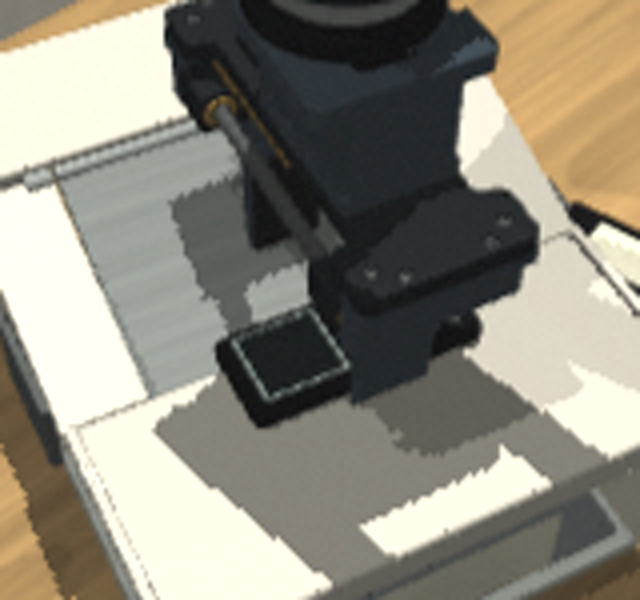

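>>> {"op": "play_rows", "data": {
  "motion": [
    [0.004,-0.001,0,0,1],
    [0.008,-0.002,0,0,1],
    [0.012,-0.003,0,0,1],
    [0.016,-0.004,0,0,1],
    [0.02,-0.005,0,0,1],
    [0.024,-0.006,0,0,1],
    [0.028,-0.008,0,0,1],
    [0.031,-0.009,0,0,1]
  ]
}}

```text
time_s: 6.07
ee_pos: [588.7, 87.8, 131.9]
ee_rot: [-79.8, 89.7, 174.9]
force: [-7.3, 2.6, -0.4]
gripper_width: 91.4
```

```bash
python3 look.py a4
```

```text
t 6.07 tcp [588.7  87.8 131.9] tote [-3.7 -4.4] jaw yaw err to tote -0.018657367222871812 w 91.4 F [-7.3  2.6 -0.4] rear in -49.413592608758194 front out 55.44537898167509
t 6.17 tcp [589.2  87.6 131.8] tote [-3.3 -4.4] jaw yaw err to tote -0.02924233665281406 w 91.1 F [-5.9  2.   0.4] rear in -48.829166133026476 front out 55.72522998135922
```

View pics/a4.png

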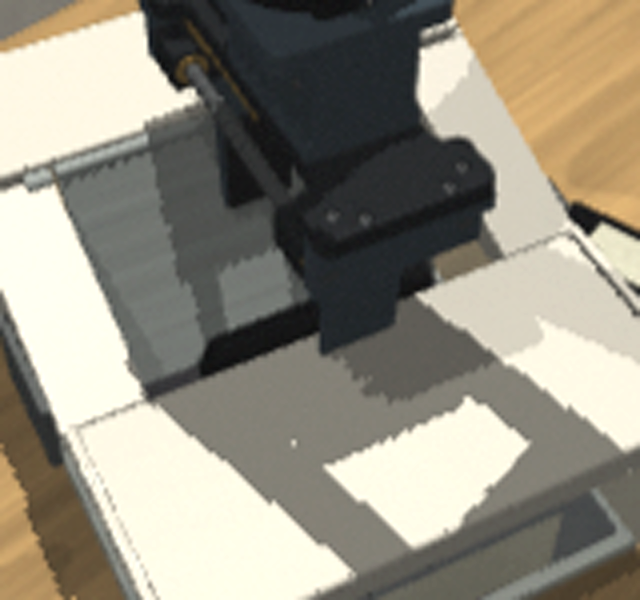

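Flap open and the phone tipping over the edge at about (250,345) in the crop. Pushing on to the edge.

>>> {"op": "play_rows", "data": {
  "motion": [
    [0.002,-0.001,0.001,0,1],
    [0.004,-0.001,0.001,0,1],
    [0.006,-0.002,0.001,0,1],
    [0.006,-0.002,0.001,0,1],
    [0.006,-0.002,0.001,0,1],
    [0.006,-0.002,0.001,0,1],
    [0.006,-0.002,0.001,0,1],
    [0.006,-0.002,0.001,0,1]
  ]
}}

```text
time_s: 6.83
ee_pos: [593.3, 85.9, 132.1]
ee_rot: [-77.5, 89.5, 177.2]
force: [-8.5, 2.4, -0.9]
gripper_width: 91.2
```

```bash
python3 look.py a5
```

```text
t 6.83 tcp [593.3  85.9 132.1] tote [ 1.2 -4.9] jaw yaw err to tote -0.012574103403792947 w 91.2 F [-8.5  2.4 -0.9] rear in -44.427478220848606 front out 60.23619938652623
t 6.93 tcp [593.3  86.  132.2] tote [ 1.1 -4.9] jaw yaw err to tote -0.017237284083336135 w 91.3 F [-7.9  3.1 -1.7] rear in -44.52317132387565 front out 60.31781296850928
```

View pics/a5.png

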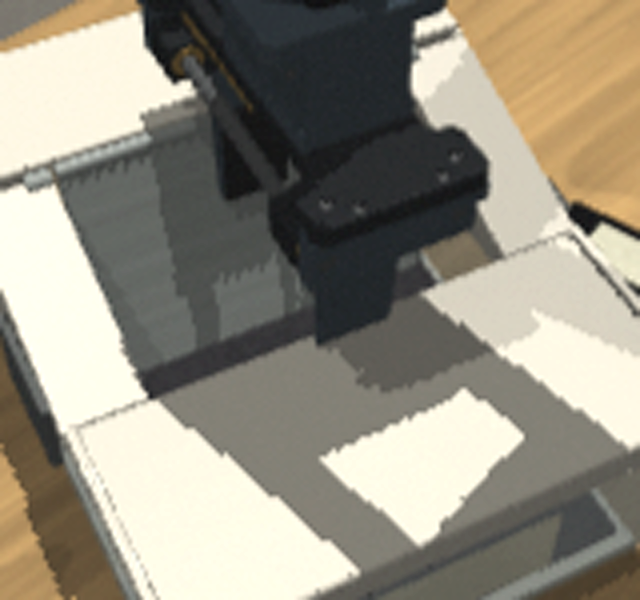

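```bash
python3 - <<'E'
from h import *
a=grab_frame('side');b=grab_frame('top')
for f in(a,b):
  print([(d['point'],d['conf']) for d in finder.spot_in(f,'phone_center')])
cv2.imwrite('pics/a6.png',cv2.convertScaleAbs(cv2.resize(a['img'][200:345,260:430],None,fx=4,fy=4,interpolation=cv2.INTER_CUBIC),alpha=2.2,beta=30))
E
```

```text
[]
[([309.3, 226.0], 0.75), ([317.8, 207.3], 0.28)]
```

View pics/a6.png

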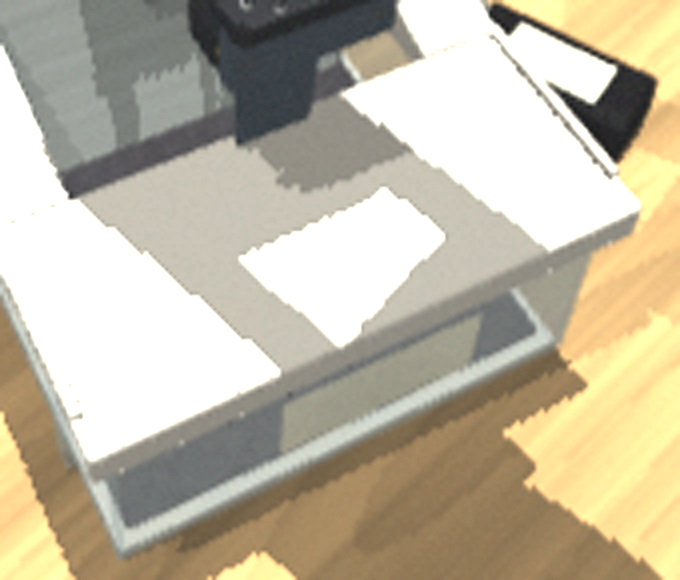

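View pics/a5t.png

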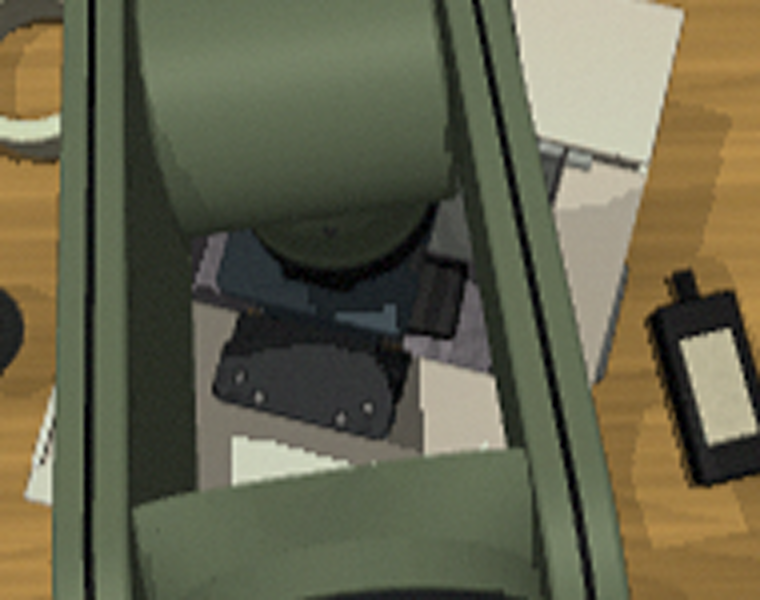

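The top view shows the phone flat on the tote floor at about (309,225), so I can withdraw.

>>> {"op": "play_rows", "data": {
  "motion": [
    [0,0,0,0,1],
    [-0.006,0.002,0.004,0,1],
    [-0.012,0.003,0.012,0,1],
    [-0.018,0.005,0.022,0,1],
    [-0.024,0.006,0.034,0,1],
    [-0.03,0.008,0.048,0,1],
    [-0.03,0.008,0.062,0,1],
    [-0.03,0.008,0.08,0,1]
  ]
}}

```text
time_s: 7.8
ee_pos: [567.1, 93.5, 215.9]
ee_rot: [100.1, 89.8, -5.1]
force: [0.1, -0.4, 0.1]
gripper_width: 91.0
```

>>> {"op": "play_rows", "data": {
  "motion": [
    [-0.01,-0.02,0.02,0,1],
    [-0.03,-0.05,0.03,0,1],
    [-0.05,-0.08,0.03,0,1],
    [-0.065,-0.12,0.03,0,1],
    [-0.08,-0.16,0.03,0,1],
    [-0.095,-0.2,0.03,0,1],
    [-0.11,-0.24,0.03,0,1],
    [-0.11,-0.24,0.03,0,1]
  ]
}}

```text
time_s: 8.47
ee_pos: [455.2, -152.3, 246.0]
ee_rot: [49.4, 89.6, -56.2]
force: [0.4, -0.3, 0.1]
gripper_width: 91.4
```

>>> {"op": "play_rows", "data": {
  "motion": [
    [-0.01,-0.03,0,0,1],
    [-0.02,-0.06,0,0,1],
    [-0.02,-0.06,0,0,1],
    [-0.02,-0.06,0,0,1],
    [-0.02,-0.06,0,0,1],
    [-0.02,-0.06,0,0,1],
    [-0.02,-0.06,0,0,1],
    [-0.02,-0.06,0,0,1]
  ]
}}

```text
time_s: 9.13
ee_pos: [436.8, -205.5, 244.1]
ee_rot: [87.3, 90.0, -17.9]
force: [0.2, 1.2, 0.2]
gripper_width: 91.5
```

```bash
python3 - <<'E'
from h import *
rep()
a=grab_frame('side');b=grab_frame('top')
for n in('tape_roll','lens_pot','power_supply','flap_lip','sill_edge'):
  print(n,[[(d['point'],d['conf']) for d in finder.spot_point(f,n)[:1]] for f in(a,b)])
z=np.hstack([a['img'][100:360,150:450],b['img'][100:360,150:450]])
cv2.imwrite('pics/e.png',cv2.resize(z,None,fx=1.33,fy=1.33,interpolation=cv2.INTER_CUBIC))
E
```

```text
t 9.13 tcp [ 436.76788683 -205.53342636  244.14558276] tote [ -72.92994284 -327.38089694] jaw yaw err to tote 0.09522041975853313 w 91.5 F [0.23180001 1.18743239 0.23825344] rear in -118.67925041297121 front out -13.68063527338694
tape_roll [[([196.9, 269.1], 0.91)], [([209.0, 169.0], 0.87)]]
lens_pot [[([227.7, 333.2], 0.76)], [([192.3, 230.9], 0.74)]]
power_supply [[([397.0, 227.0], 0.7)], [([375.0, 245.5], 0.73)]]
flap_lip [[], [([280.8, 234.1], 0.95)]]
sill_edge [[], [([284.6, 234.0], 0.84)]]
```

View pics/e.png

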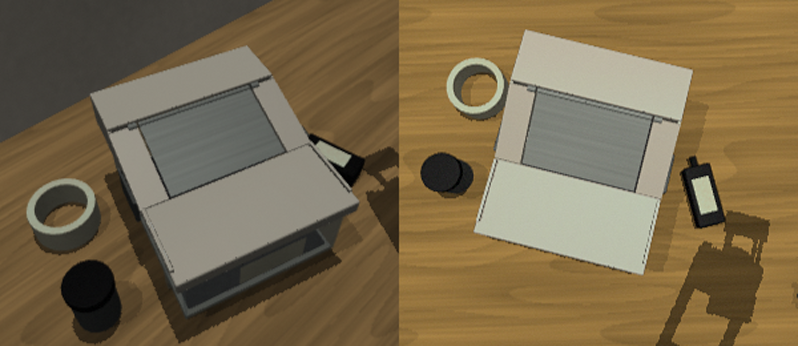

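The sill is empty, the flap is shut flush against the sill edge, and the tape roll, pot and supply are where they were. The arm is clear.

```bash
python3 -c "
from h import *
print(job_done())"
```

```text
the job is handed in; nothing more can be done
None
```

I straddled the phone with the open gripper. The front finger pushed the flap open before the phone reached it, and the rear finger then slid the phone over the sill edge. I withdrew and let the flap close by itself, then handed the job in at about 9 s; no verdict was reported.

**Last checks:**
- **Phone:** before I withdrew, the top view showed it flat on the tote floor. With the flap shut it can no longer be seen, so I did not confirm it again after that.
- **Flap:** in both final pictures it looks shut, flush with the sill. I worked out its opening angle from the finger position (about 0.14 to 0.26 rad before the phone reached the edge, up to about 0.9 rad at the end); nothing measured it directly.
- **Bystanders:** the tape roll, power supply and pot look unmoved in the final views. The detector's points for the tape roll and pot are within about 4 pixels of the first ones. The supply's are too in the top view; the side view had no first point for it.
- **Forces:** the wrist force was at most about 9 N in the readings I took.
- **Disagreements:** the fingertips are thinner at the end (about 6 mm by eye) than the 13.5 mm I assumed, so I allowed for that when pushing the flap. The two camera fits of the tote differed by about 2 mm and 0.9 degrees. The side camera missed the flap lip and sill edge points in the last frame.

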